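# Clamp the whetstone into the sharpening board

### The arm

A 7-joint arm with a two-finger parallel gripper is mounted at the origin on a cart in front of the work surface, level with it; the furniture and walls round the work are solid. World frame = base frame: x ahead of the robot, y to its left, z up, the work surface at z = 0. Lengths are in m, angles in rad, forces in N, time in s.
With the tool pointing down it reaches from about 0.4 to 0.875 m from the base axis. Payload 6.5 kg.
Tool frame: the origin (TCP) lies on the centre line of the jaws, within the pads' length; the fingertips stand 25 mm ahead of it and the grasp point (between the pads) lies 6 mm ahead of it; z points along the fingers, y is the line along which they close (so a half turn about z gives the same grasp; the last joint's range is limited). The gripper opens to 85 mm and grips with 20 to 120 N. Pads are 22 mm wide; open, the fingers measure 114 mm over their backs; the gripper's body (76 mm by 85 mm) begins 54 mm behind the grasp point. The pads swing forward as they close: fully open they stand 13 mm farther back than shut.
Start: joints at [-1.386, 0.536, -0.004, 1.538, 0.003, 1.067, -0.071], TCP at [0.161, 0.63, 0.256] pointing down, gripper open.
Joint ranges: [-2.7, 2.7], [-0.37, 2.16], [-1.27, 1.26], [0.24, 2.4], [-1.31, 4.45], [0.19, 1.91], [-2.76, 2.76]. Speed limits (rad/s): [2.39, 2.39, 3.14, 3.14, 3.14, 3.14, 3.14].

### API

Orientations are given as a 3x3 rotation matrix whose columns are the frame's x, y, z axes.
In Python, from rig import move_pose, line_to, movej, set_gripper, hold, ik, get_state, snapshot, MotionError, job_done gives the robot as it stands. The module is installed in compiled form; this text tells all that it offers. Calls block until the motion is done:
- move_pose(position, orientation): joint-space move of the TCP to a pose.
- line_to(position, ori=None, rate=0.15): straight line of the TCP; ori=None keeps the orientation; rate is the mean speed in m/s.
- movej(angles): joint-space move.
- set_gripper(opening): finger opening in m; the grip force is fixed at half the most; returns when the fingers have stopped.
- hold(seconds).
- ik(position, orientation): joint angles nearest the present ones, or None.
- get_state(): the state.
- snapshot(name): name is "scene" or "top"; returns a dict with "pixels" (480x640x3 uint8, blue, green, red), "fovy" (degrees; the focal length in pixels is half the picture's height over the tangent of half this angle, whatever the lens; pixels are square), "cx", "cy" (the principal point, pixels), "R" (3x3) and "t" (3): a world point X has camera coordinates R X + t. Camera axes: x right, y down, z forward; pixel columns grow to the right and rows downward; lengths in m; the calibration is good to about 2 mm. A picture is of the moment at which its call begins. There is no depth.
A pose or a line that the arm cannot do raises MotionError and nothing moves.
- job_done(): hands the job in; it is judged then, once.
The state is a dict: "time": time; "qpos": joint angles; "qd": joint speeds; "joint_torque": joint torques, N m; "tcp_pos": TCP position; "tool_rot": TCP orientation; "wrist_force": force on the tool from outside, world axes, zero at the start; "moment": the same for the moment, N m; "finger_gap": finger opening in m; "finger_force": force on a finger pad.
Only numpy, scipy, OpenCV 4.12 (cv2) and the standard library are available. Lean on these libraries where they do the work, as an engineer would, in place of code of your own. Each camera call takes 0.05 s, during which the arm holds its last target. There are 200 camera calls.

### The job

Get the whetstone ready for sharpening: swing the red-handled toggle clamp fully back, slide the stone along the board, without lifting it off the board, between the rails until it rests against the dark end stop, then swing the clamp over centre so that it locks with its pad pressing on the stone. Push the stone home gently - do not ram the stop - and leave the glass, the mug and the tea jar behind the board where they stand.

Things in the scene. Friction and masses are not known exactly. Their poses are not given: they have to be found in the camera images.
- sharpening_board: Fixed light-wood board 375 x 120 x 12 mm lying on the worktop. Origin on its underside, under the slot's centre line; z up, x along the slot, the way the stone goes in. Wood spans x -215 to 160, y +-60 mm; top at z 12 mm. Two aluminium rails (10 mm wide, top z 26 mm) form a slot 58 mm wide from x -30 to 80 mm. A steel toggle clamp stands behind the slot's end (x 88 to 150 mm).
- slot_mouth (a point): Where the slot begins, on its centre line on the wood (board x -30, z 12 mm), axes as the board. From here flared guides reach 45 mm back toward the waiting stone, opening the inner width from 58 to about 90 mm.
- whetstone: Loose whetstone 130 x 55 x 22 mm, about 0.4 kg, brick red below, white on top, lying on the board outside the slot, somewhat askew. Origin at the centre of its underside, x along its length, z up. Fully home its origin is at board x 15, y 0, z 12 mm.
- end_stop: Dark steel bar across the far end of the slot, 9 x 60 x 16 mm, fixed to the board; origin at the foot of the face that meets the stone (board x 80, z 12 mm), axes as the board.
- clamp_handle (a joint): Clamp handle angle, rad: 0 = closed and locked at its stop (so at the start), 0.15 = dead centre, 1.05 = fully back. At 0 the handle leans 0.15 rad from vertical toward the stone, at 1.05 0.90 rad away from it. Friction holds it where it is left. It drives the arm, which rises as the handle goes back. With a stone in, passing dead centre takes about 5 N at the bar.
- clamp_hinge (a point): Point on the handle's hinge axis (board x 139, y 0, z 57 mm), fixed to the board, axes as the board; the hinge axis is y.
- clamp_grip (a point): Centre of the clamp's red cross-bar (18 mm diameter, 60 mm long, along the board's y) at the top of the handle, 85 mm from the hinge; its frame turns with the handle.
- clamp_pad: Black rubber pad, 20 mm diameter, under the end of the clamp's arm, on a stiff spring; origin at the centre of its underside. Closed without a stone it is at board x 48 mm and 4 mm lower than the stone's top, so the stone cannot pass under it.
- water_glass: Clear drinking glass, 79 mm diameter, 90 mm high, origin under its centre; a bystander.
- mug_floral: White mug with a floral pattern, 88 x 116 x 90 mm, origin under its centre; a bystander.
- tea_jar: Glass jar with a yellow lid, 84 mm diameter, 142 mm high, origin under its centre; a bystander.
There are look-alikes about, which are no part of the job. There is more than one size of the whetstone; the job needs the larger.

How it is judged:
By the outcome, as a careful person would: the job done as asked, in the order asked, and still so for the second after the job is handed in, with the robot touching nothing.
It also fails if it takes over 67 s, if anything falls off the work surface, if the arm or the gripper's body presses on something with over 40 N, if the wrist force passes 120 N, or if a joint passes its speed limit or range.

## Working session

There is one attempt and no reset: what is moved stays moved. The work goes in short steps, each a Python script; the robot and the scene stay as the last script left them, time stands still between calls to the robot, and variables do not carry over. Pictures are saved under pics/ and viewed, at most 10 in all, crops included, and the job is handed in when it is done.

```bash
mkdir -p pics; python3 - <<'E'
from rig import *
import cv2,numpy as np
for n in("scene","top"):
    s=snapshot(n);cv2.imwrite(f"pics/{n}0.png",s["pixels"]);print(n,s["fovy"],s["cx"],s["cy"],np.round(s["R"],4).tolist(),np.round(s["t"],4).tolist())
st=get_state();print(st["time"],st["tool_rot"],st["finger_gap"])
E
```

```text
scene 54.7393245517577 315.92668811647735 240.87797178396443 [[0.2896, -0.9571, -0.0018], [-0.8362, -0.2521, -0.4871], [0.4658, 0.1426, -0.8734]] [-0.1812, 0.5231, 0.8153]
top 55.42851894159131 321.33783576343836 239.9812763148784 [[0.0227, -0.9996, 0.0145], [-0.9904, -0.0245, -0.1362], [0.1365, -0.0112, -0.9906]] [-0.0282, 0.5835, 1.1046]
0.1 [[-9.68730117e-01  2.48116691e-01 -2.59238560e-04]
 [ 2.48116793e-01  9.68728913e-01 -1.53283306e-03]
 [-1.29189577e-04 -1.54922299e-03 -9.99998792e-01]] 0.08542006770501907
```

View pics/scene0.png

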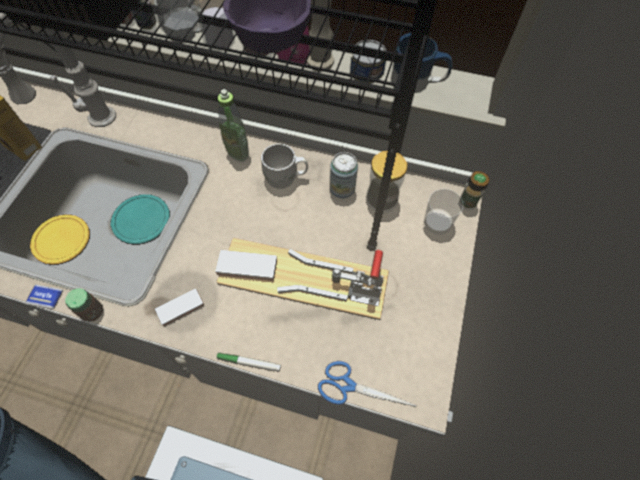

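View pics/top0.png

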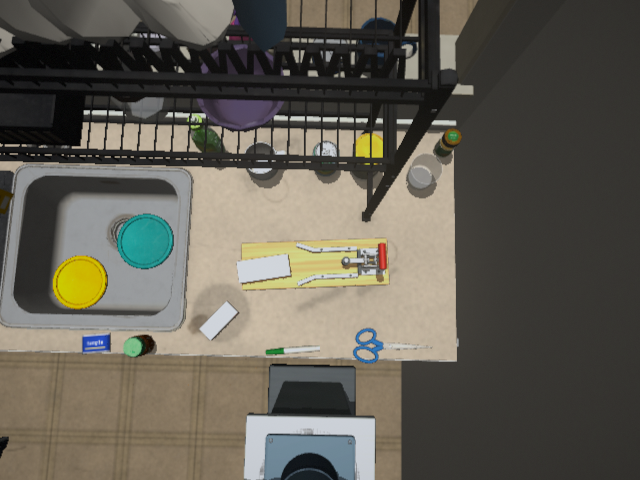

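The board is at about (240–390, 238–290) in top, with the large stone at (264,269), the clamp bar at (383,257), and a black rack post whose foot is at (367,215). The rack overhangs behind. I'll zoom in on both views next.

```bash
cat > h.py <<'E'
from rig import *
import cv2,numpy as np
from scipy.optimize import least_squares
def cam(s):
    f=240/np.tan(np.radians(s["fovy"]/2));return np.array([[f,0,s["cx"]],[0,f,s["cy"]],[0,0,1]]),np.array(s["R"]),np.array(s["t"])
def proj(c,X):
    p=(np.atleast_2d(X)@c[1].T+c[2])@c[0].T;return p[:,:2]/p[:,2:]
def onz(c,uv,z):
    C=-c[1].T@c[2];d=c[1].T@np.linalg.inv(c[0])@[uv[0],uv[1],1];return C+d*(z-C[2])/d[2]
def tri(c1,u1,c2,u2):
    X=cv2.triangulatePoints(c1[0]@np.c_[c1[1],c1[2]],c2[0]@np.c_[c2[1],c2[2]],np.array(u1,float),np.array(u2,float))
    return (X[:3]/X[3]).ravel()
E
python3 - <<'E'
from h import *
a=cv2.imread("pics/scene0.png")[235:325,205:400];b=cv2.imread("pics/top0.png")[205:305,230:400]
cv2.imwrite("pics/sc.png",cv2.resize(a,None,fx=4,fy=4,interpolation=cv2.INTER_CUBIC))
cv2.imwrite("pics/tc.png",cv2.resize(b,None,fx=4.5,fy=4.5,interpolation=cv2.INTER_CUBIC))
cs,ct=cam(snapshot("scene")),cam(snapshot("top"))
print("camC",-cs[1].T@cs[2],-ct[1].T@ct[2])
print("postfoot",tri(cs,(372,245),ct,(367,215)))
E
```

```text
camC [ 0.11012832 -0.15779621  0.96648432] [ 0.42776925 -0.0014707   1.17408071]
postfoot [ 0.65974436 -0.13214688 -0.01006426]
```

View pics/sc.png

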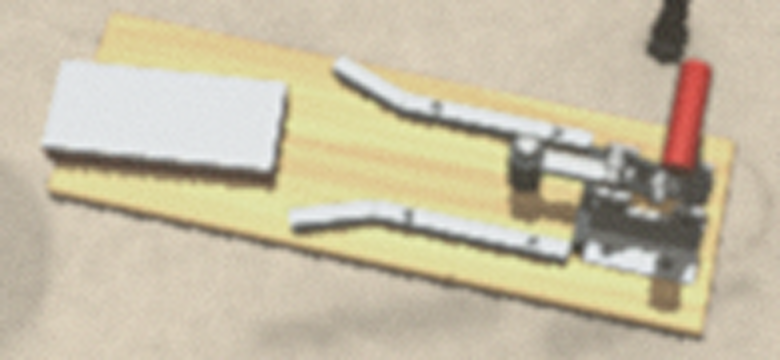

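View pics/tc.png

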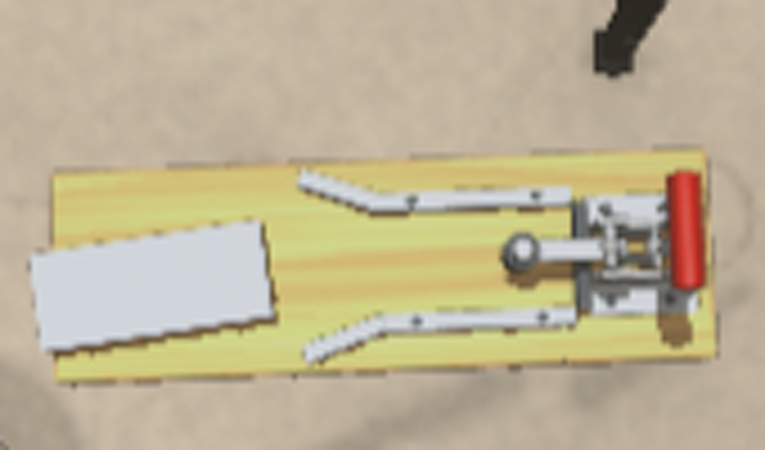

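Both crops show the board corners, rails and stone top clearly. In tc.png the stone corners are at (30,254), (262,221), (275,318) and (42,352), and the bar runs (683,173)–(690,289). I'll fit the poses from these.

```bash
cat > fit.py <<'E'
from h import *
cs,ct=cam(snapshot("scene")),cam(snapshot("top"))
fs=lambda p:(np.array(p,float)+.5)/4-.5+[205,235]
ft=lambda p:(np.array(p,float)+.5)/4.5-.5+[230,205]
T=lambda p,X:np.c_[p[0]+np.cos(p[2])*X[:,0]-np.sin(p[2])*X[:,1],p[1]+np.sin(p[2])*X[:,0]+np.cos(p[2])*X[:,1],X[:,2]]
B=np.array([[-215,60,12],[160,60,12],[160,-60,12],[-215,-60,12],[126.3,30,141],[126.3,-30,141]])/1e3
bt=ft([(53,171),(706,150),(716,355),(57,380),(683,176),(690,286)]); bs=fs([(113,14),(733,140),(704,328),(50,187),(697,68),(680,163)])
S=np.array([[-65,27.5,22],[65,27.5,22],[65,-27.5,22],[-65,-27.5,22]])/1e3+[0,0,.012]
st=ft([(30,254),(262,221),(275,318),(42,352)]); ss=fs([(62,62),(287,84),(273,171),(44,149)])
for n,X,a,b,p0 in(("board",B,bt,bs,(.53,0,-1.57)),("stone",S,st,ss,(.52,.12,-1.5))):
    r=least_squares(lambda p:np.r_[(proj(ct,T(p,X))-a).ravel(),(proj(cs,T(p,X))-b).ravel()],p0)
    print(n,r.x.round(4),r.fun.reshape(2,-1,2).round(1).tolist())
    for c,u in((ct,a),(cs,b)):
        print("  only",least_squares(lambda p:(proj(c,T(p,X))-u).ravel(),p0).x.round(4))
E
python3 fit.py
```

```text
board [ 0.5285 -0.0272 -1.5067] [[[-0.6, 0.5], [0.3, -0.5], [0.9, 0.7], [-0.6, 1.2], [0.3, -0.7], [0.4, 1.1]], [[-0.3, -2.1], [1.4, -1.2], [0.2, 0.6], [-1.3, -0.2], [0.3, -1.4], [-0.4, 1.2]]]
  only [ 0.5296 -0.0269 -1.5117]
  only [ 0.5275 -0.0276 -1.5019]
stone [ 0.5084  0.1278 -1.3926] [[[-0.0, 1.0], [-0.0, 0.4], [0.3, 0.6], [0.2, 1.1]], [[0.4, -1.0], [0.4, -0.7], [0.0, -0.5], [-0.5, -1.1]]]
  only [ 0.5103  0.1282 -1.4033]
  only [ 0.5064  0.1273 -1.3823]
```

```bash
cat >> h.py <<'E'
BP=np.array([.5285,-.0272]);BY=-1.5067
def P(x,y,z):
    c,s=np.cos(BY),np.sin(BY);return np.array([BP[0]+c*x/1e3-s*y/1e3,BP[1]+s*x/1e3+c*y/1e3,z/1e3])
def D(yaw):  # tool down, tool y along direction yaw
    y=np.array([np.cos(yaw),np.sin(yaw),0]);z=np.array([0,0,-1.]);return np.c_[np.cross(y,z),y,z]
RB=D(BY+np.pi)   # fingers close along board x
def bar(q,lead=0,dz=10,y=-19):
    a=q-.15;return P(139+85*np.sin(a)+lead*np.cos(a),y,57+85*np.cos(a)-lead*np.sin(a)+dz)
def rep(m=""):
    s=get_state();d=s["tcp_pos"][:2]-BP;c,n=np.cos(BY),np.sin(BY)
    print(m,"t%.2f"%s["time"],"board mm",np.round([1e3*(c*d[0]+n*d[1]),1e3*(-n*d[0]+c*d[1]),1e3*s["tcp_pos"][2]],1),"F",np.round(s["wrist_force"],1),"gap %.4f"%s["finger_gap"],"ff",np.round(s["finger_force"],1));return s
E
python3 - <<'E'
from h import *
print([ik(bar(q),RB) is not None for q in(0,.5,1.05)], ik(P(-200,0,40),D(BY+np.pi/2)),ik(P(-200,0,40),D(BY-np.pi/2)))
move_pose([.42,.25,.27],RB)
move_pose(bar(0,dz=70),RB);rep()
set_gripper(.045)
line_to(bar(0),rate=.12);rep("down")
set_gripper(.026);rep("cage")
for q in(.15,.4,.65,.9,1.05): line_to(bar(q,5),rate=.08);rep(q)
cv2.imwrite("pics/o1.png",cv2.resize(snapshot("scene")["pixels"][200:340,200:420],None,fx=3,fy=3))
E
```

```text
[True, True, True] [-0.6576923   0.71858632  0.33175991  1.94900112 -0.42824263  0.54256654
  0.03279663] [-0.18886104  0.70737695 -0.2819769   1.92043036  0.3468382   0.56089569
  2.50308317]
 t3.53 board mm [124.7 -18.4 211.1] F [0.2 0.1 0.1] gap 0.0857 ff 0.0
down t4.66 board mm [126.6 -18.7 151.4] F [-0.3 -0.4  0.6] gap 0.0453 ff 0.0
cage t4.98 board mm [126.3 -18.7 151.5] F [-0.8  0.2  0.3] gap 0.0261 ff 0.0
0.15 t5.36 board mm [145.2 -19.2 152.1] F [-0.1  0.2 -0.6] gap 0.0257 ff 0.0
0.4 t5.78 board mm [165.8 -19.4 147.9] F [-0.9 -0.3 -0.8] gap 0.0262 ff 0.0
0.65 t6.19 board mm [185.  -19.4 138.9] F [ 0.5 -0.1 -0.1] gap 0.0257 ff 0.0
0.9 t6.61 board mm [201.4 -19.5 125.4] F [ 0.2 -0.3  0.5] gap 0.0259 ff 0.0
1.05 t6.92 board mm [209.2 -19.4 115.5] F [ 0.7 -1.1  0. ] gap 0.0256 ff 0.0
```

View pics/o1.png

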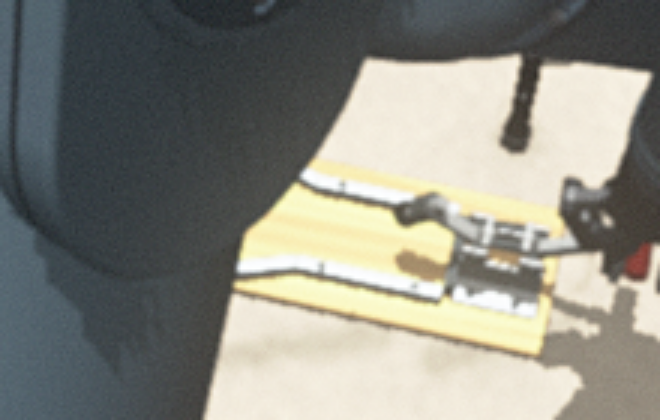

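The clamp arm has risen, with its pad at about (410,210), and the red handle lies back. I'll press to confirm the end of travel, then release and grip the stone.

```bash
python3 - <<'E'
from h import *
for q in(1.08,1.11,1.14,1.17):
    line_to(bar(q,5),rate=.05);s=rep(q)
    if np.linalg.norm(s["wrist_force"])>6: break
line_to(bar(1.05,0),rate=.06)
set_gripper(.04)
line_to(bar(1.05,0,dz=90),rate=.2);rep("up")
set_gripper(.085)
sy=-1.3926;sc=np.array([.5084,.1278]);g=sc-.040*np.array([np.cos(sy),np.sin(sy)])
R=D(sy+np.pi/2)
move_pose([*g,.15],R);line_to([*g,.037],rate=.12);rep("at stone")
for n in("top","scene"):cv2.imwrite(f"pics/g{n}.png",snapshot(n)["pixels"])
set_gripper(.05);rep("grip")
cv2.imwrite("pics/g.png",np.hstack([cv2.resize(cv2.imread(f"pics/g{n}.png")[200:320,200:420],None,fx=1.8,fy=1.8) for n in("top","scene")]))
E
```

```text
1.08 t7.22 board mm [209.7 -18.9 113.7] F [ 0.5  1.3 -0.8] gap 0.0260 ff 0.8
1.11 t7.47 board mm [209.9 -18.8 111.5] F [0.3 5.2 1.2] gap 0.0257 ff 2.6
1.14 t7.72 board mm [209.9 -18.6 109.2] F [0.3 8.  2.9] gap 0.0258 ff 4.0
up t8.92 board mm [205.4 -19.1 199.7] F [-0.9  0.8  0. ] gap 0.0396 ff 0.0
at stone t12.23 board mm [-195.7  -14.1   37.6] F [ 0.4 -0.4  0.6] gap 0.0852 ff 0.0
grip t12.72 board mm [-195.9  -14.1   37.7] F [-0.5  0.3  5.5] gap 0.0534 ff 63.3
```

View pics/g.png

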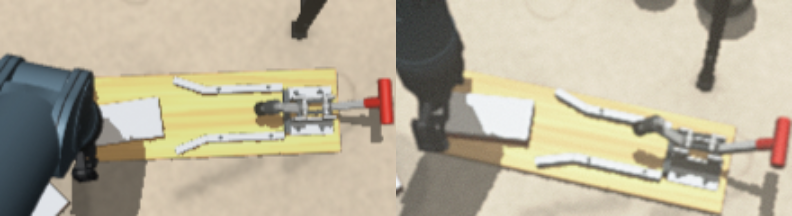

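The stone is gripped near its rear end (gap 53 mm) and the clamp is fully back. Next I'll align the stone and drag it into the mouth.

```bash
python3 - <<'E'
from h import *
R=D(BY+np.pi/2)
line_to(P(-172,0,37),R,rate=.04);rep("aligned")
for x in(-150,-140,-130,-120,-112,-104,-97):
    line_to(P(x,0,37),rate=.04);s=rep(x)
    if np.linalg.norm(s["wrist_force"][:2])>15: print("STOP");break
for n in("top","scene"):cv2.imwrite(f"pics/h{n}.png",snapshot(n)["pixels"])
cv2.imwrite("pics/hh.png",np.hstack([cv2.resize(cv2.imread(f"pics/h{n}.png")[215:315,230:400],None,fx=2.3,fy=2.3,interpolation=cv2.INTER_CUBIC) for n in("top","scene")]))
E
```

```text
aligned t13.57 board mm [-173.3    0.7   37.7] F [-0.7  3.3  6.1] gap 0.0536 ff 63.3
-150 t14.28 board mm [-150.4    0.8   37.7] F [-0.4  1.8  6.8] gap 0.0535 ff 63.4
-140 t14.68 board mm [-140.1    0.8   37.7] F [0.5 2.5 6.8] gap 0.0536 ff 63.4
-130 t15.07 board mm [-130.9    0.6   37.7] F [-1.5  3.5  7.9] gap 0.0538 ff 63.6
-120 t15.47 board mm [-120.7    0.5   37.7] F [-1.1  3.4  7.4] gap 0.0536 ff 63.6
-112 t15.82 board mm [-112.9    0.5   37.7] F [-0.9  2.7  9. ] gap 0.0535 ff 63.6
-104 t16.18 board mm [-104.9    0.5   37.7] F [-1.   2.2  8.6] gap 0.0537 ff 63.6
-97 t16.50 board mm [-98.    0.5  37.7] F [-1.7  3.8  9.3] gap 0.0537 ff 63.7
```

View pics/hh.png

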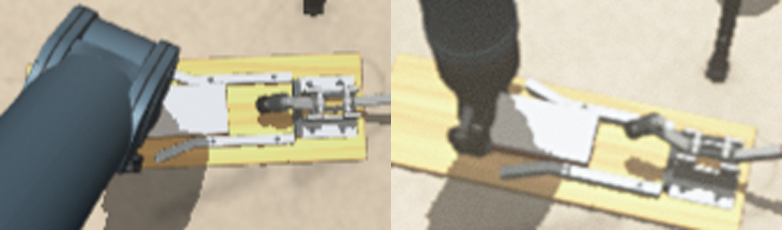

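The stone's front is squarely inside the slot, about 37 mm deep. I'll release it and push from behind with closed fingers.

```bash
python3 - <<'E'
from h import *
set_gripper(.07);rep("rel")
line_to(P(-98,0,85),rate=.15)
set_gripper(0)
line_to(P(-150,0,85),rate=.15);line_to(P(-150,0,43),rate=.12);rep("behind")
for x in(-130,-110,-90,-76,-70):
    line_to(P(x,0,43),rate=.04);s=rep(x)
    if np.linalg.norm(s["wrist_force"][:2])>12: print("STOP");break
else:
    for x in np.arange(-68.5,-50,1.5):
        line_to(P(x,0,43),rate=.015);s=rep(x)
        if np.linalg.norm(s["wrist_force"][:2])>8: print("contact");break
for n in("top","scene"):cv2.imwrite(f"pics/i{n}.png",snapshot(n)["pixels"])
cv2.imwrite("pics/ii.png",np.hstack([cv2.resize(cv2.imread(f"pics/i{n}.png")[215:315,230:400],None,fx=2.3,fy=2.3,interpolation=cv2.INTER_CUBIC) for n in("top","scene")]))
E
```

```text
rel t16.91 board mm [-96.6  -0.3  36.8] F [ 0.8 -0.  -0.5] gap 0.0700 ff 0.0
behind t19.04 board mm [-149.   -0.   43.] F [-0.2 -0.1  0.7] gap -0.0000 ff 0.0
-130 t19.69 board mm [-129.7   -0.    43. ] F [ 0.4 -0.7 -0.1] gap -0.0002 ff 0.0
-110 t20.34 board mm [-109.5    0.    43. ] F [-0.  -0.2 -0.6] gap -0.0001 ff 0.0
-90 t20.99 board mm [-89.5   0.   43. ] F [-0.  -0.5  0.1] gap 0.0001 ff 0.0
-76 t21.49 board mm [-75.4   0.   43. ] F [-0.7  0.2  0.4] gap -0.0002 ff 0.0
-70 t21.79 board mm [-69.5  -0.   43. ] F [ 0.8 -0.1 -0.5] gap 0.0002 ff 0.0
-68.5 t22.04 board mm [-68.4  -0.   43. ] F [ 0.5  1.  -0.8] gap 0.0004 ff 0.1
-67.0 t22.29 board mm [-67.1   0.   43. ] F [-0.2  1.1  0.5] gap -0.0003 ff 0.7
-65.5 t22.54 board mm [-65.4   0.   43. ] F [ 0.4  1.3 -1.5] gap 0.0000 ff 0.8
-64.0 t22.79 board mm [-63.7  -0.   43. ] F [0.5 1.  0.4] gap -0.0000 ff 0.7
-62.5 t23.04 board mm [-62.2  -0.   43. ] F [-0.1  2.2  1.3] gap -0.0002 ff 0.6
-61.0 t23.29 board mm [-60.7  -0.   43. ] F [0.2 1.4 0.9] gap -0.0003 ff 0.7
-59.5 t23.54 board mm [-60.7   0.   43. ] F [-0.8  4.5  1.9] gap 0.0003 ff 2.6
-58.0 t23.79 board mm [-60.6   0.   43. ] F [-1.5  8.3  3.2] gap -0.0001 ff 4.2
contact
```

View pics/ii.png

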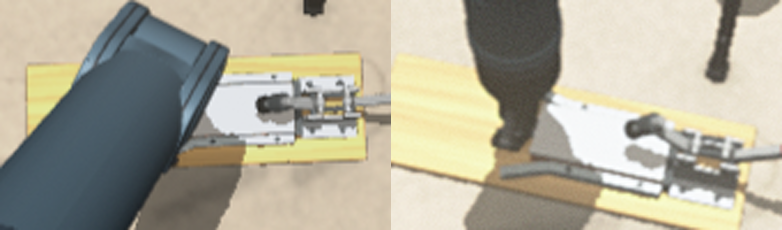

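The stone meets the stop: the TCP stalled at board x −60.7, which puts its rear face at −50, under about 8 N. Now I'll close the clamp.

```bash
python3 - <<'E'
from h import *
line_to(P(-85,0,43),rate=.08);line_to(P(-85,0,200),rate=.25)
set_gripper(.045)
move_pose(bar(1.05,0,dz=90),RB);line_to(bar(1.05),rate=.12);rep("down")
set_gripper(.026);rep("cage")
for q in(.9,.65,.4,.25,.2,.15,.1,.05,0,-.03,-.06,-.09,-.12):
    line_to(bar(q,-4),rate=.05);s=rep(q);F=np.linalg.norm(s["wrist_force"])
    if F>25 or (q<=0 and F>10): print("stop");break
E
```

```text
down t28.13 board mm [205.9 -18.5 120.4] F [ 0.6 -0.2 -0.3] gap 0.0447 ff 0.0
cage t28.46 board mm [205.7 -18.7 120.3] F [ 0.7 -0.2 -0.7] gap 0.0260 ff 0.0
0.9 t28.94 board mm [194.2 -18.5 132.5] F [ 0.4 -2.8  1.6] gap 0.0263 ff 1.3
0.65 t29.52 board mm [175.5 -19.  143.2] F [-0.1 -1.3 -0.1] gap 0.0260 ff 0.5
0.4 t30.09 board mm [155.1 -19.1 150.2] F [0.8 0.2 0.6] gap 0.0259 ff 0.3
0.25 t30.50 board mm [142.7 -19.  151.8] F [ 0.2 -0.5  0.5] gap 0.0259 ff 0.1
0.2 t30.75 board mm [138.6 -19.1 151.9] F [ 0.2 -0.1 -0.1] gap 0.0260 ff 0.1
0.15 t31.00 board mm [134.2 -19.1 151.8] F [-0.3  1.   0.3] gap 0.0262 ff 0.0
0.1 t31.25 board mm [130.1 -19.1 151.5] F [0.6 0.1 0.1] gap 0.0259 ff 0.0
0.05 t31.50 board mm [126.  -19.  151.1] F [-0.4 -0.4  0.4] gap 0.0261 ff 0.0
0 t31.75 board mm [122.4 -19.  150.5] F [ 0.4 -0.7  0.2] gap 0.0260 ff 0.4
-0.03 t32.00 board mm [122.1 -19.  150.4] F [ 0.3 -6.5  2.3] gap 0.0262 ff 3.0
-0.06 t32.25 board mm [121.9 -18.9 150.3] F [ -2.1 -11.1   4.2] gap 0.0261 ff 5.5
stop
```

```bash
python3 - <<'E'
from h import *
line_to(bar(0,0),rate=.06);set_gripper(.045);line_to(bar(0,0,dz=110),rate=.2)
move_pose([.42,.25,.27],RB);rep()
for n in("top","scene"):cv2.imwrite(f"pics/j{n}.png",snapshot(n)["pixels"])
a=[cv2.resize(cv2.imread(f"pics/j{n}.png")[130:320,230:490],None,fx=1.5,fy=1.5,interpolation=cv2.INTER_CUBIC) for n in("top","scene")]
cv2.imwrite("pics/jj.png",np.hstack(a))
E
```

```text
t35.07 board mm [-282.3  -90.   269.8] F [ 0.5 -1.4 -0.8] gap 0.0451 ff 0.0
```

View pics/jj.png

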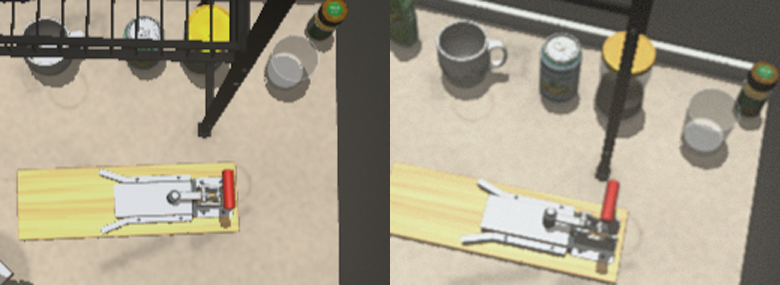

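The stone is home against the stop, with its front edge at (190,200) in the left panel. The pad is on the stone, the handle is closed as at the start, and the glass, mug and jar are untouched. I'm handing in.

```bash
python3 -c "
from rig import *
print(job_done())"
```

```text
the job is handed in; nothing more can be done
None
```

The larger whetstone is home against the end stop, pushed in with about 8 N, and the clamp is swung over centre to its closed stop with its pad on the stone. The glass, mug and jar were left where they stood, and I handed the job in at about 35 s of the 67 s allowed.

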